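# Put the file-bit soaking pot together

## Robot

A 6-joint arm with a two-finger parallel gripper is mounted at the origin on the work surface. World frame = base frame: x ahead of the robot, y to its left, z up, the work surface at z = 0. Lengths are in m, angles in rad, forces in N, time in s.
With the tool pointing down it reaches from about 0.4 to 0.825 m from the base axis. Payload 7 kg.
Tool frame: the origin (TCP) lies midway between the tips of the shut fingers; the grasp point (between the pads) lies 19 mm behind it; z points along the fingers, y is the direction in which the jaws open and shut (so a half turn about z gives the same grasp; the last joint's range is limited). The gripper opens to 85 mm and grips with 20 to 120 N. Pads are 22 mm wide; open, the fingers measure 114 mm over their backs; the gripper's body (76 mm by 85 mm) begins 54 mm behind the grasp point. The pads swing forward as they close: fully open they stand 13 mm farther back than shut.
Start: joints at [1.483, 0.359, 0.012, 0, -1.224, -0.288], TCP at [0.248, 0.628, 0.21] pointing down, gripper open.
Joint ranges: [-3.07, 3.07], [-1.43, 2.12], [-1.02, 1.25], [-3.03, 1.67], [-3.05, -0], [-3.03, 3.03]. Speed limits (rad/s): [2.39, 2.39, 3.01, 3.14, 3.14, 3.14].

## Interface

Orientations are given as [roll, pitch, yaw] about the fixed x, y, z axes, in that order (R = Rz(yaw) Ry(pitch) Rx(roll)).
In Python, from plant import readout, optics, order, finder gives the robot as it stands. The module is installed in compiled form; this text tells all that it offers.
- The arm moves only by the tool carry_out, never from a script. Its argument "commands" is a list that holds one entry, the list of rows, each a list of 7 numbers: the shift along the tool's x, y, z in cm, then the turn, a rotation vector about the tool's x, y, z in degrees, then the opening, from 0 (shut) to 1 (fully open). In form: [[[x, y, z, wx, wy, wz, jaw], ...]]. A call has 1 to 20 rows; each row is the pose to reach, as a shift and turn from the pose measured when the call began, along the tool's axes at that moment; what a row does not reach only later rows make up. A row lasts 1/12 s, in which the tool goes at most 41.7 mm and 7.16 degrees, less where a joint would pass 70% of its speed; a pose out of reach is approached as far as the arm can. A call with a gripper value outside its range is refused whole. The fingers move at their own pace and stop on an object; the grip force is fixed at half the most. Time passes only in rows, so rows that repeat a pose let the fingers close. It gives the time, the measured TCP pose, the force and the opening at its end, in the units of the state.
- readout.sense(): the state, without advancing time (a new reading comes with each control period).
- optics.read_camera(name): name is "scene" or "top"; returns (picture, depth): 420x560x3 uint8, red, green, blue; 420x560 float32, m along the optical axis (not along the pixel's ray), 0 where there is no reading.
- optics.get_calibration(name): a dict with "fx", "fy", "cx", "cy" (pixels), "T" (4x4, takes a point from camera to world coordinates). Camera axes: x right, y down, z forward; pixel columns grow to the right and rows downward; lengths in m; the calibration is good to about 2 mm. A picture is of the moment at which its call begins. get_calibration takes no time and is no camera call.
- order.finish_job(): hands the job in, once; it reports no verdict.
Trained networks look in the newest picture that a camera, given by its name, has taken for a name from the list of things; names that differ only in an ending like _2 or _b are one class to them, and where a whole thing is asked for, a point or a joint stands for the part that bears it (a point fixed in the world has none). Each returns a list of dicts, best first, with "p" (0 to 1); they miss things now and then, are a little off and sometimes report something else, mostly with a low value. They report only what shows in the picture. A call takes as long as a camera call.
- finder.find_in(camera, name): "position" ([x, y, z] in m, in world coordinates, good to about 4 mm: the middle of the surface that is visible of it).
The state is a dict: "t": time; "q": joint angles; "joint_vel": joint speeds; "tau": joint torques, N m; "tool_pos": TCP position; "tool_rot": TCP orientation; "wrist_force": force on the tool from outside, world axes, zero at the start; "moment": the same for the moment, N m; "gripper_width": opening from 0.0 (shut) to 1.0 (fully open).
Only numpy, scipy, OpenCV 4.12 (cv2) and the standard library are available. Lean on these libraries where they do the work, as an engineer would, in place of code of your own. Each camera call takes 0.05 s, during which the arm holds its last target.

## Task

Put the soaking pot for the electric-file bits together for the next soak, working from the bottom up: first stand the white pot upright with its whole foot on the round dark drip mat, then hang the steel strainer in the pot so that its flange rests on the rim, then stand the rack of bits upright on the floor of the strainer, and last set the cap over the strainer's neck, fully down on its flange. Let go of each piece before fetching the next, do not tip the bit rack over, and leave the primer and gel bottles, the cream jar, the glass dish and the buffer block where they are.

Things in the scene. Friction and masses are not known exactly. Their poses are not given: they have to be found in the camera images.
- drip_mat: Round dark grey rubber drip mat, 90 mm across and 4 mm thick, fixed to the table (it does not slide). Origin: centre of its underside, on the table; z up.
- pot: Soaking pot: plain white round straight-sided plastic pot, open at the top, standing upright. 64 mm outside diameter, 56 mm inside, 60 mm tall, floor 5 mm thick; about 180 g. Grasp it across the outside. Origin: centre of its underside; z up, along its axis.
- strainer: Perforated round steel strainer cup, open on top, upright; ~100 g. Cup outside 48 mm tapering to 42 at the foot (inside 42 to 36), floor 3 mm. Flat flange 70 mm wide, 44 to 48 mm above the foot; above it a neck, outside 54, inside 46, up to 60 mm. Grasp the neck outside, tips just above the flange. In the pot its origin is 16 mm above the pot's. Origin: centre of its underside; z up.
- bit_rack: Round aluminium block, 30 mm wide, 14 tall, with six metal bits (43 mm high) round a thin stem that ends in a black grip, 14 mm wide, 54 to 70 mm above the foot; upright, ~80 g. Grasp the top 12 mm of the grip: in the strainer it stands 13 mm clear of the neck's top. There its origin is 3 mm above the strainer's. Origin: centre of the block's underside; z up, along the stem.
- cap: White round plastic cap, ribbed side, mouth down; ~70 g. Outside 70 mm, inside 62; shell 34 mm tall, 30 free inside; on top in the middle a round knob 18 mm wide, 34 to 52 mm above the mouth's edge: grasp it there. In place it goes round the strainer's neck, edge on the flange, its origin 48 mm above the strainer's. Origin: centre of the mouth's edge (underside); z up.
- primer: Bystander, leave it alone: small all-white bottle with a paper label, 28 mm diameter, 72 mm tall, loose. Origin: centre of its underside; z up.
- gel_bottle: Bystander, leave it alone: small black bottle with a paper label, 30 mm diameter, 80 mm tall, loose. Origin: centre of its underside; z up.
- cream_jar: Bystander, leave it alone: low closed clear jar with a flat black lid with a white disc, 49 mm diameter, 43 mm tall, loose. Origin: centre of its underside; z up.
- dappen_dish: Bystander, leave it alone: small open green-tinted glass dish, 26 mm diameter at the foot, 32 mm at the rim, 26 mm tall, loose. Origin: centre of its underside; z up.
- buffer: Bystander, leave it alone: white buffing block with grey faces, 26 x 95 x 26 mm (its length along its own y axis), lying loose. Origin: centre of its underside; z up.

How it is judged:
On the way, in this order (a step that is already met when the one before it is completed fails the run):
1. the pot stands upright, whole foot on the drip mat, let go (horizontal distance between pot and drip_mat below 0.0125 m and z of pot in the frame of drip_mat between 0.001 and 0.007 m and angle between pot's own z axis and vertical below 0.1 rad and contact force between the fingers and pot below 0.3 N), for 0.2 s.
2. the strainer hangs in the pot on the mat, flange on the rim, let go (horizontal distance between pot and drip_mat below 0.0125 m and z of pot in the frame of drip_mat between 0.001 and 0.007 m and angle between each of pot, strainer's own z axis and vertical below 0.1 rad and horizontal distance between strainer and pot below 0.008 m and z of strainer in the frame of pot between 0.013 and 0.019 m and contact force between the fingers and strainer below 0.3 N), for 0.2 s.
3. the bit rack stands upright on the floor of the strainer in the pot, let go (horizontal distance between pot and drip_mat below 0.0125 m and z of pot in the frame of drip_mat between 0.001 and 0.007 m and angle between each of pot, strainer, bit_rack's own z axis and vertical below 0.1 rad and horizontal distance between strainer and pot below 0.008 m and z of strainer in the frame of pot between 0.013 and 0.019 m and horizontal distance between bit_rack and strainer below 0.01 m and z of bit_rack in the frame of strainer between 0 and 0.006 m and contact force between the fingers and bit_rack below 0.3 N), for 0.2 s.
At the end, for the whole second after the job is handed in: Pot on the mat within 12.5 mm of its centre; strainer flange on the pot's rim (axes within 8 mm); rack on the strainer's floor (axes within 10 mm); cap's edge on the flange (axes within 8 mm). All heights within 3 mm, upright within 0.1 rad, released, at rest (horizontal distance between pot and drip_mat below 0.0125 m and z of pot in the frame of drip_mat between 0.001 and 0.007 m and angle between each of pot, strainer, bit_rack, cap's own z axis and vertical below 0.1 rad and horizontal distance between strainer and pot below 0.008 m and z of strainer in the frame of pot between 0.013 and 0.019 m and horizontal distance between bit_rack and strainer below 0.01 m and z of bit_rack in the frame of strainer between 0 and 0.006 m and horizontal distance between cap and strainer below 0.008 m and z of cap in the frame of strainer between 0.045 and 0.051 m and linear speed of each of pot, strainer, bit_rack, cap below 0.02 m/s and angular speed of each of pot, strainer, bit_rack, cap below 0.2 rad/s); the robot touches nothing.
It fails at once if the primer or gel bottle is knocked over or moved by more than 25 mm (distance of any of primer, gel_bottle from where it was at the start of the episode above 0.025 m or angle between any of primer, gel_bottle's own z axis and vertical above 0.5 rad).
It fails at once if the cream jar or the glass dish is knocked over or moved by more than 25 mm (distance of any of cream_jar, dappen_dish from where it was at the start of the episode above 0.025 m or angle between any of cream_jar, dappen_dish's own z axis and vertical above 0.5 rad).
It fails at once if the buffer block is knocked over or moved by more than 25 mm (distance of buffer from where it was at the start of the episode above 0.025 m or angle between buffer's own z axis and vertical above 0.5 rad).
It fails at once if the bit rack is tipped by more than 0.7 rad (40 degrees) (angle between bit_rack's own z axis and vertical above 0.7 rad).
It also fails if it takes over 112 s, if anything falls off the work surface, if the arm or the gripper's body presses on something with over 40 N, if the wrist force passes 120 N, or if a joint passes its speed limit or range.

## Working session

There is one attempt and no reset: what is moved stays moved. The work goes in short steps, Python scripts to look and compute and a tool call to move; the robot and the scene stay as the last step left them, time stands still between calls to the robot, and variables do not carry over. Pictures are saved under pics/ and viewed, and the job is handed in when it is done.

Besides the shell and the picture viewer there is one more tool, called after "Emit:" as name(argument=value, ...) on one line, values as JSON. carry_out: Moves the arm, as the interface text tells. Its arguments: {"type":"object","properties":{"commands":{"type":"array","items":{"type":"array","items":{"type":"array","items":{"type":"number"}}}}},"required":["commands"]}

```bash
mkdir -p pics; cat > h.py <<'E'
import numpy as np, cv2
from plant import readout, optics, order, finder
def snap(n,f):
    im,d=optics.read_camera(n); cv2.imwrite('pics/'+f,im[:,:,::-1]); return im,d
def world(n,d):
    c=optics.get_calibration(n); v,u=np.mgrid[0:420,0:560]
    P=np.stack([(u-c['cx'])/c['fx']*d,(v-c['cy'])/c['fy']*d,d],-1)
    return P@c['T'][:3,:3].T+c['T'][:3,3]
E
python3 - <<'E'
from h import *
print(readout.sense())
for n in('scene','top'):
    im,d=snap(n,n+'0.png'); W=world(n,d); np.save(n+'0.npy',W)
    print(n,optics.get_calibration(n)['T'])
for k in 'drip_mat pot strainer bit_rack cap primer gel_bottle cream_jar dappen_dish buffer'.split():
    for n in('top','scene'):
        print(k,n,[(np.round(r['position'],3).tolist(),round(r['p'],2)) for r in finder.find_in(n,k)[:3]])
print(readout.sense()['t'])
E
```

```text
{'t': 0.0, 'q': array([ 1.48310694e+00,  3.59378501e-01,  1.10496823e-02, -3.63141320e-04,
       -1.22409807e+00, -2.88090084e-01]), 'joint_vel': array([-0.00169362, -0.00175496, -0.00025007, -0.00029076,  0.00036822,
        0.00173742]), 'tau': array([-1.25749950e-03, -5.83322668e+01,  2.93426961e+01,  6.93699092e+00,
       -6.06742004e-03, -1.45584835e-05]), 'tool_pos': array([0.24756222, 0.62739929, 0.2091628 ]), 'tool_rot': array([ 3.13993229e+00, -1.36017390e-04, -3.75903026e-01]), 'wrist_force': array([-0.08478803, -0.78423586, -0.27039381]), 'moment': array([-0.01150118,  0.05329894, -0.0379216 ]), 'gripper_width': 1.0033373470733096}
scene [[ 0.11038389  0.56853936 -0.81521678  1.15974986]
 [ 0.99384624 -0.05552956  0.09584429 -0.02328879]
 [ 0.00922263 -0.82077979 -0.57117027  0.45514458]
 [ 0.          0.          0.          1.        ]]
top [[-0.02278291 -0.98546266  0.16835763  0.39427537]
 [-0.99959257  0.01955802 -0.02078866  0.06726987]
 [ 0.01719371 -0.16876266 -0.98550674  0.97112505]
 [ 0.          0.          0.          1.        ]]
drip_mat top [([0.427, -0.2
[... 339 characters left out ...]
, 0.47)]
bit_rack scene [([0.469, 0.015, 0.031], 0.59)]
cap top [([0.434, 0.219, 0.03], 0.56), ([0.425, -0.24, 0.001], 0.38)]
cap scene [([0.451, 0.22, 0.03], 0.68)]
primer top [([0.458, 0.114, 0.04], 0.62)]
primer scene [([0.466, 0.113, 0.034], 0.86), ([0.563, -0.261, 0.023], 0.25)]
gel_bottle top [([0.686, 0.013, 0.042], 0.53)]
gel_bottle scene []
cream_jar top [([0.591, 0.351, 0.044], 0.97)]
cream_jar scene [([0.615, 0.346, 0.033], 0.95), ([0.666, -0.108, 0.037], 0.74), ([0.673, 0.121, 0.045], 0.43)]
dappen_dish top [([0.551, 0.245, 0.022], 0.63)]
dappen_dish scene [([0.558, 0.245, 0.021], 0.67)]
buffer top [([0.553, -0.261, 0.024], 0.79)]
buffer scene [([0.565, -0.264, 0.024], 0.72)]
1.1
```

View pics/top0.png

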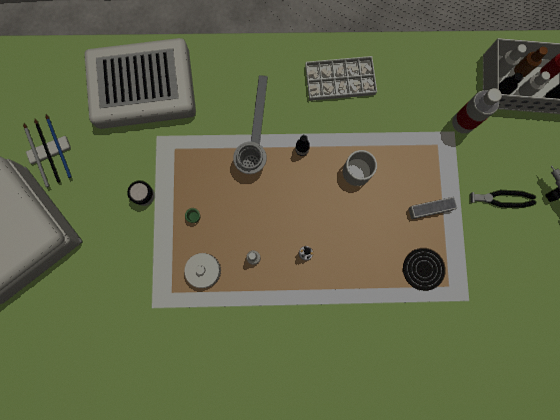

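View pics/scene0.png

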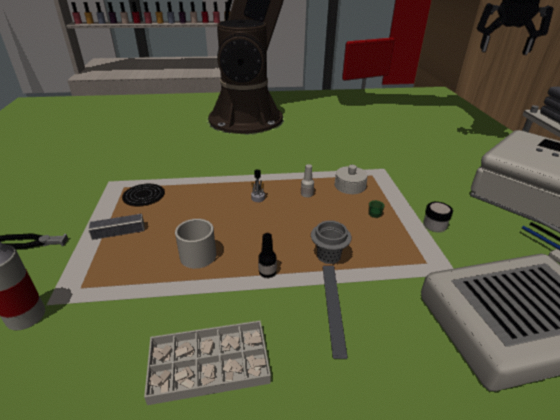

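The top view shows the mat at (424,269), the pot at (361,168), the strainer at (250,157), the rack at (305,254) and the cap at (202,270). The gel bottle stands at (302,146), between pot and strainer, and the primer at (252,258), between rack and cap. Next I'll refine the positions from depth.

```bash
cat >> h.py <<'E'
from scipy.optimize import least_squares
def fitc(P,r=None):
    x0=P[:,:2].mean(0)
    if r: f=lambda p:np.hypot(P[:,0]-p[0],P[:,1]-p[1])-r; p0=list(x0)
    else: f=lambda p:np.hypot(P[:,0]-p[0],P[:,1]-p[1])-p[2]; p0=list(x0)+[.03]
    s=least_squares(f,p0,loss='soft_l1',f_scale=.002); return s.x
def band(W,c,rad,z0,z1):
    m=(np.hypot(W[...,0]-c[0],W[...,1]-c[1])<rad)&(W[...,2]>z0)&(W[...,2]<z1)
    return W[m]
E
python3 - <<'E'
from h import *
T=np.load('top0.npy');S=np.load('scene0.npy')
C=dict(mat=(.427,-.238),pot=(.655,-.108),strainer=(.672,.121),rack=(.467,.014),cap=(.44,.219),primer=(.46,.113),gel=(.686,.013),dish=(.553,.245),buffer=(.556,-.262),jar=(.6,.348))
for k,c in C.items():
    for n,W in(('top',T),('scene',S)):
        P=band(W,c,.06 if k in('mat','buffer') else .045,.0015 if k=='mat' else .008,.1)
        if len(P)<5: print(k,n,len(P));continue
        zt=np.percentile(P[:,2],98)
        Q=P[P[:,2]>zt-.005]
        print(k,n,len(P),'ztop %.4f'%zt,'mid',np.round((P[:,:2].min(0)+P[:,:2].max(0))/2,4),np.round(np.ptp(P[:,:2],axis=0),3),'topfit',np.round(fitc(Q),4),len(Q),'topmid',np.round((Q[:,:2].min(0)+Q[:,:2].max(0))/2,4))
E
```

```text
mat top 1535 ztop 0.0069 mid [ 0.4269 -0.2382] [0.119 0.119] topfit [ 0.4271 -0.2392  0.0337] 1360 topmid [ 0.4259 -0.237 ]
mat scene 729 ztop 0.0048 mid [ 0.4304 -0.2413] [0.096 0.094] topfit [ 0.4311 -0.2388  0.0319] 729 topmid [ 0.4304 -0.2413]
pot top 491 ztop 0.0622 mid [ 0.641  -0.1076] [0.06  0.062] topfit [ 0.6396 -0.1082  0.0296] 152 topmid [ 0.6406 -0.1079]
pot scene 1557 ztop 0.0598 mid [ 0.6434 -0.1071] [0.065 0.063] topfit [ 0.6436 -0.1071  0.0298] 297 topmid [ 0.6431 -0.107 ]
strainer top 696 ztop 0.0611 mid [0.6711 0.122 ] [0.086 0.069] topfit [0.6623 0.1216 0.0248] 159 topmid [0.6624 0.1211]
strainer scene 1168 ztop 0.0596 mid [0.6698 0.1231] [0.062 0.069] topfit [0.6664 0.1226 0.0247] 243 topmid [0.6658 0.123 ]
rack top 157 ztop 0.0714 mid [0.4645 0.0092] [0.027 0.027] topfit [0.4651 0.0088 0.0047] 36 topmid [0.4652 0.0094]
rack scene 271 ztop 0.0694 mid [0.468  0.0097] [0.03  0.028] topfit [  3.1543 -18.4835  18.6872] 28 topmid [0.4684 0.01  ]
cap top 995 ztop 0.0520 mid [0.433  0.2214] [0.069 0.069] topfit [0.4329 0.2216 0.0061] 63 topmid [0.4335 0.2219]
cap scene 
[... 585 characters left out ...]
ztop 0.0279 mid [0.5467 0.2439] [0.03 0.03] topfit [0.5469 0.2436 0.0137] 75 topmid [0.5467 0.2439]
dish scene 194 ztop 0.0258 mid [0.5496 0.2444] [0.032 0.029] topfit [0.551  0.2441 0.0137] 85 topmid [0.5496 0.2444]
buffer top 603 ztop 0.0290 mid [ 0.5537 -0.2633] [0.042 0.097] topfit [ 0.9246 -0.1872  0.3791] 456 topmid [ 0.5544 -0.2631]
buffer scene 824 ztop 0.0268 mid [ 0.5584 -0.2626] [0.043 0.097] topfit [-6.6067 -1.6676  7.304 ] 481 topmid [ 0.5588 -0.2629]
jar top 519 ztop 0.0457 mid [0.5954 0.3505] [0.048 0.049] topfit [0.5958 0.3503 0.0167] 367 topmid [0.596  0.3507]
jar scene 629 ztop 0.0427 mid [0.5992 0.3514] [0.047 0.048] topfit [0.6005 0.3501 0.0176] 314 topmid [0.5992 0.3516]
```

```bash
cat >> h.py <<'E'
from scipy.spatial.transform import Rotation as Ro
def go(x,y,z,yaw=0):
    s=readout.sense(); R=Ro.from_euler('xyz',s['tool_rot']); G=Ro.from_euler('xyz',[np.pi,0,yaw])
    print('t',round(s['t'],2),'pos',np.round(s['tool_pos'],4),'rot',np.round(s['tool_rot'],4),'w',round(s['gripper_width'],3),'F',np.round(s['wrist_force'],1))
    print('cm',np.round(R.inv().apply(np.array([x,y,z])-s['tool_pos'])*100,2),'deg',np.round((R.inv()*G).as_rotvec(degrees=True),2))
E
python3 -c "
from h import *
go(.642,-.1075,.15)"
```

```text
t 1.1 pos [0.2477 0.6279 0.2101] rot [ 3.1416 -0.     -0.3758] w 0.997 F [-0.1 -0.3 -0.6]
cm [63.66 53.94  6.01] deg [  0.    -0.   -21.53]
```

Emit:
carry_out(commands=[[[63.66,53.94,6,0,0,-21.53,1],[63.66,53.94,6,0,0,-21.53,1],[63.66,53.94,6,0,0,-21.53,1],[63.66,53.94,6,0,0,-21.53,1],[63.66,53.94,6,0,0,-21.53,1],[63.66,53.94,6,0,0,-21.53,1],[63.66,53.94,6,0,0,-21.53,1],[63.66,53.94,6,0,0,-21.53,1],[63.66,53.94,6,0,0,-21.53,1],[63.66,53.94,6,0,0,-21.53,1],[63.66,53.94,6,0,0,-21.53,1],[63.66,53.94,6,0,0,-21.53,1],[63.66,53.94,6,0,0,-21.53,1],[63.66,53.94,6,0,0,-21.53,1],[63.66,53.94,6,0,0,-21.53,1],[63.66,53.94,6,0,0,-21.53,1],[63.66,53.94,6,0,0,-21.53,1],[63.66,53.94,6,0,0,-21.53,1],[63.66,53.94,6,0,0,-21.53,1],[63.66,53.94,6,0,0,-21.53,1]]])

```text
t: 2.77
tool_pos: [0.6412, -0.1068, 0.1503]
tool_rot: [-3.142, -0.0, 0.0]
wrist_force: [1.1, 1.8, -0.4]
gripper_width: 1.001
```

```bash
python3 -c "
from h import *
go(.642,-.1075,.09)"
```

```text
t 2.77 pos [ 0.6412 -0.1068  0.1503] rot [-3.1416e+00 -4.0000e-04  1.0000e-04] w 1.001 F [ 1.1  1.8 -0.4]
cm [0.08 0.07 6.03] deg [-0.   -0.02  0.  ]
```

Emit:
carry_out(commands=[[[0.1,0.1,3,0,0,0,1],[0.1,0.1,6,0,0,0,1],[0.1,0.1,8,0,0,0,1],[0.1,0.1,10,0,0,0,1],[0.1,0.1,12,0,0,0,1],[0.1,0.1,13.4,0,0,0,1],[0.1,0.1,13.4,0,0,0,1],[0.1,0.1,13.4,0,0,0,0.4],[0.1,0.1,13.4,0,0,0,0.4],[0.1,0.1,13.4,0,0,0,0.4],[0.1,0.1,13.4,0,0,0,0.4],[0.1,0.1,13.4,0,0,0,0.4],[0.1,0.1,13.4,0,0,0,0.4],[0.1,0.1,13.4,0,0,0,0.4]]])

```text
t: 3.93
tool_pos: [0.6436, -0.1077, 0.0182]
tool_rot: [3.142, -0.003, 0.001]
wrist_force: [-1.2, 0.5, 5.7]
gripper_width: 0.734
```

```bash
python3 -c "
from h import *
snap('scene','s1.png');go(.429,-.2395,.12)"
```

```text
t 3.98 pos [ 0.6436 -0.1077  0.0182] rot [ 3.1415e+00 -3.5000e-03  6.0000e-04] w 0.731 F [-0.5  0.1  6.4]
cm [-21.43  13.17 -10.26] deg [ 0.   -0.2   0.03]
```

View pics/s1.png

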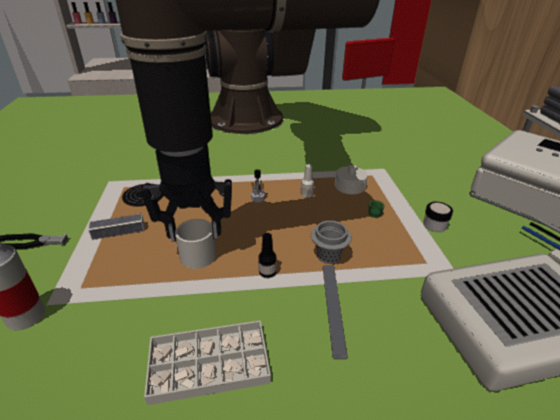

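Emit:
carry_out(commands=[[[0,0,-0.5,0,0,0,0.4],[0,0,-1.5,0,0,0,0.4],[0,0,-3,0,0,0,0.4],[0,0,-5,0,0,0,0.4],[0,0,-7,0,0,0,0.4],[-2,1.2,-8,0,-0.2,0,0.4],[-4.5,2.8,-8,0,-0.2,0,0.4],[-7.5,4.6,-8,0,-0.2,0,0.4],[-10.5,6.5,-8,0,-0.2,0,0.4],[-13.5,8.3,-8,0,-0.2,0,0.4],[-16.5,10.2,-8,0,-0.2,0,0.4],[-19,11.7,-8,0,-0.2,0,0.4],[-20.7,12.7,-8,0,-0.2,0,0.4],[-21.4,13.2,-8,0,-0.2,0,0.4],[-21.4,13.2,-8,0,-0.2,0,0.4],[-21.4,13.2,-8,0,-0.2,0,0.4]]])

```text
t: 5.32
tool_pos: [0.4302, -0.2401, 0.0981]
tool_rot: [3.141, -0.001, -0.0]
wrist_force: [1.3, 0.3, -1.3]
gripper_width: 0.726
```

```bash
python3 -c "
from h import *
im,d=snap('scene','s2.png');W=world('scene',d)
P=band(W,(.429,-.24),.05,.06,.15); print(P[:,2].min(),len(P))
im,d=snap('top','t2.png');
go(.429,-.2395,.018)"
```

```text
0.07848109796496777 1388
t 5.42 pos [ 0.4306 -0.2396  0.0977] rot [ 3.1414e+00 -8.0000e-04  1.1000e-03] w 0.726 F [ 0.4 -0.1 -1.3]
cm [-0.17 -0.01  7.97] deg [ 0.01 -0.04  0.06]
```

View pics/s2.png

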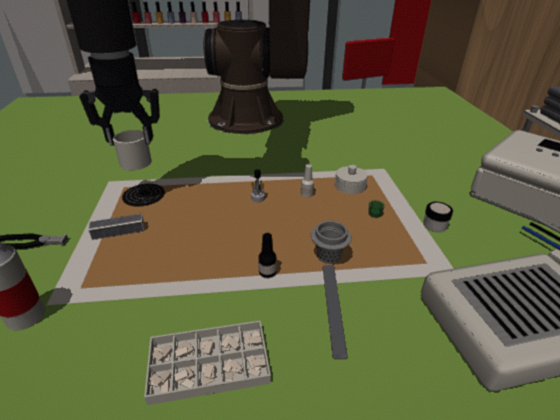

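View pics/t2.png

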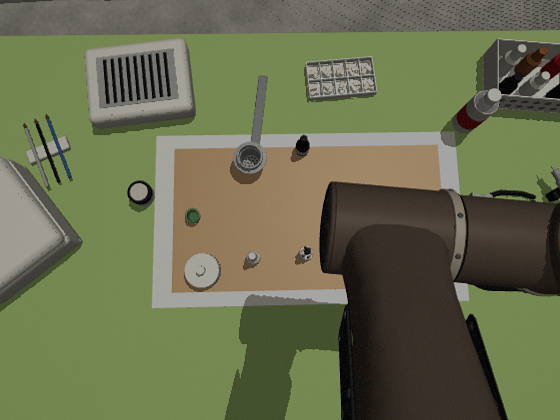

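Emit:
carry_out(commands=[[[-0.15,0,2,0,0,0,0.4],[-0.15,0,4,0,0,0,0.4],[-0.15,0,5.5,0,0,0,0.4],[-0.15,0,6.5,0,0,0,0.4],[-0.15,0,7,0,0,0,0.4],[-0.15,0,7.4,0,0,0,0.4],[-0.15,0,7.6,0,0,0,0.4],[-0.15,0,7.6,0,0,0,0.4],[-0.15,0,7.6,0,0,0,0.4],[-0.15,0,7.6,0,0,0,1],[-0.15,0,7.6,0,0,0,1],[-0.15,0,7.6,0,0,0,1],[-0.15,0,7.6,0,0,0,1],[-0.15,0,7.6,0,0,0,1],[-0.15,0,7,0,0,0,1],[-0.15,0,5,0,0,0,1],[-0.15,0,2,0,0,0,1],[-0.15,0,-2,0,0,0,1],[-0.15,0,-5,0,0,0,1],[-0.15,0,-6,0,0,0,1]]])

```text
t: 7.08
tool_pos: [0.4314, -0.2404, 0.1632]
tool_rot: [3.139, -0.008, 0.002]
wrist_force: [1.8, -0.5, -0.4]
gripper_width: 0.999
```

```bash
python3 -c "
from h import *
im,d=snap('scene','s3.png');W=world('scene',d)
P=band(W,(.429,-.24),.05,.01,.1); zt=np.percentile(P[:,2],98);print(zt,fitc(P[P[:,2]>zt-.005]))
go(.6645,.122,.15)"
```

```text
0.06358463942073103 [ 0.43113465 -0.23864184  0.02981707]
t 7.13 pos [ 0.4316 -0.2404  0.1631] rot [ 3.1393e+00 -8.6000e-03  1.8000e-03] w 0.998 F [ 1.9 -0.   1.1]
cm [ 23.35 -36.2    1.43] deg [ 0.13 -0.49  0.1 ]
```

View pics/s3.png

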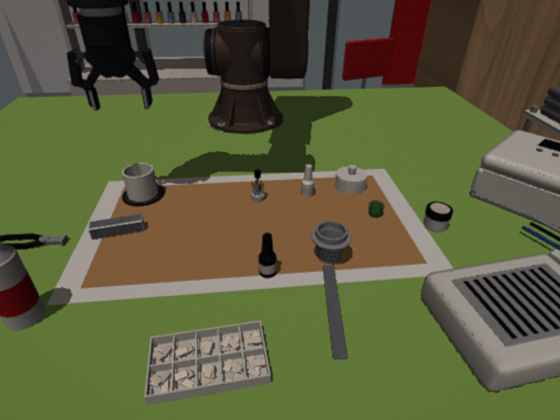

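Emit:
carry_out(commands=[[[2,-3.1,0.5,0,0,0,1],[4.2,-6.5,1,0,0,0,1],[6.4,-9.9,1,0,0,0,1],[8.6,-13.3,1,0,-0.5,0,1],[10.8,-16.7,1,0,-0.5,0,1],[13,-20.1,1,0,-0.5,0,1],[15.2,-23.5,1,0,-0.5,0,1],[17.4,-27,1,0,-0.5,0,1],[19.6,-30.4,1,0,-0.5,0,1],[21.6,-33.5,1,0,-0.5,0,1],[22.8,-35.3,1,0,-0.5,0,1],[23.3,-36.1,1,0,-0.5,0,1],[23.3,-36.2,1,0,-0.5,0,1],[23.3,-36.2,3,0,-0.5,0,1],[23.3,-36.2,4.5,0,-0.5,0,1],[23.3,-36.2,5.5,0,-0.5,0,1],[23.3,-36.2,5.5,0,-0.5,0,1],[23.3,-36.2,5.5,0,-0.5,0,1]]])

```text
t: 8.63
tool_pos: [0.6639, 0.121, 0.1092]
tool_rot: [3.139, 0.001, 0.001]
wrist_force: [0.8, 0.3, 0.7]
gripper_width: 0.998
```

```bash
python3 -c "
from h import *
im,d=snap('scene','s4.png')
cv2.imwrite('pics/s4c.png',cv2.resize(im[150:300,230:430,::-1],None,fx=4,fy=4))
go(.6643,.122,.046)"
```

```text
t 8.68 pos [0.6646 0.1213 0.11  ] rot [ 3.1392e+00 -4.0000e-04  1.3000e-03] w 1.0 F [-0.7 -0.5  0.2]
cm [-0.03 -0.09  6.4 ] deg [ 0.14 -0.02  0.08]
```

View pics/s4c.png

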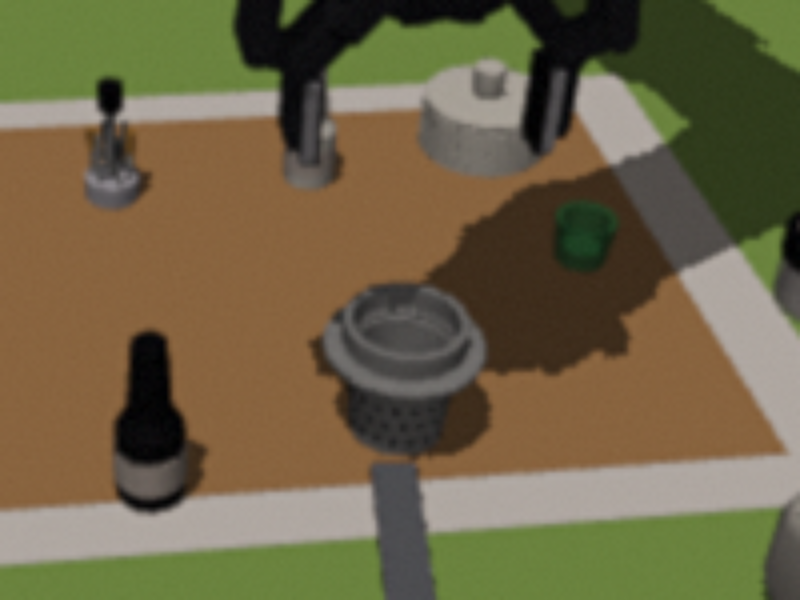

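Emit:
carry_out(commands=[[[0,-0.1,2,0,0,0,1],[0,-0.1,4,0,0,0,0.9],[0,-0.1,5.5,0,0,0,0.9],[0,-0.1,6,0,0,0,0.8],[0,-0.1,6.3,0,0,0,0.8],[0,-0.1,6.3,0,0,0,0.8],[0,-0.1,6.3,0,0,0,0.75],[0,-0.1,6.3,0,0,0,0.75]]])

```text
t: 9.35
tool_pos: [0.6654, 0.1224, 0.0484]
tool_rot: [3.14, -0.002, 0.002]
wrist_force: [1.2, -1.0, -0.5]
gripper_width: 0.75
```

```bash
python3 -c "
from h import *
im,d=snap('scene','s5.png')
cv2.imwrite('pics/s5c.png',cv2.resize(im[180:280,270:400,::-1],None,fx=6,fy=6))
W=world('scene',d)
g=(im.max(2)<60)
m=g&(np.abs(W[...,0]-.664)<.03)&(np.abs(W[...,1]-.122)<.07)&(np.abs(W[...,1]-.122)>.036)&(W[...,2]>.03)&(W[...,2]<.2)
for s in(-1,1):
    Q=W[m&((W[...,1]-.122)*s>0)]; print(len(Q), np.sort(Q[:,2])[:8])
go(.6643,.122,.046)"
```

```text
704 [0.08264119 0.08379453 0.08431222 0.08484339 0.08632709 0.0868139
 0.08736845 0.0875689 ]
698 [0.08178786 0.08277374 0.08394675 0.08403101 0.08508475 0.08557686
 0.08628004 0.08652618]
t 9.4 pos [0.6653 0.1224 0.0483] rot [ 3.1398e+00 -2.2000e-03  1.5000e-03] w 0.746 F [-0.7 -0.2  0.7]
cm [-0.1   0.04  0.23] deg [ 0.1  -0.12  0.08]
```

View pics/s5c.png

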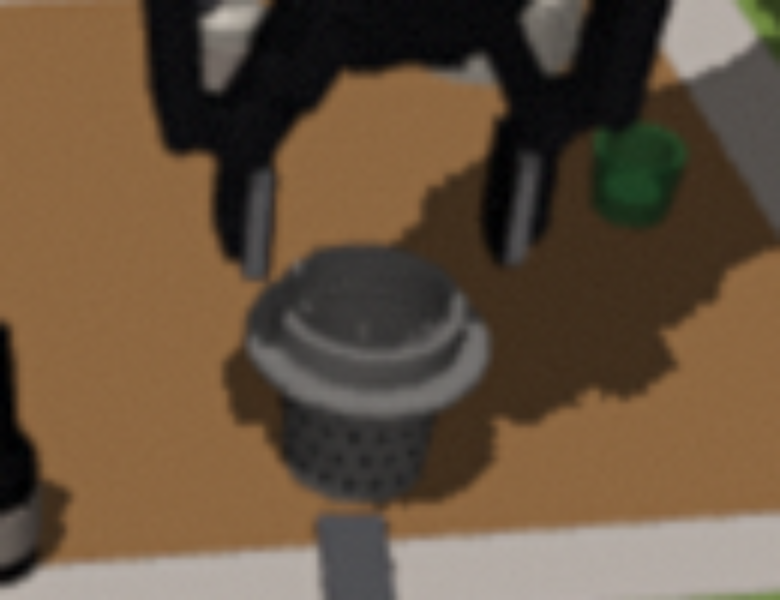

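```bash
python3 -c "
from h import *
im,d=snap('scene','s6.png');W=world('scene',d)
for r,c in [(275,257),(265,255),(240,258),(258,515),(240,520),(200,525)]:
    v,u=180+r//6,270+c//6; print((r,c),im[v,u],np.round(W[v,u],3))
for r in range(216,236):
  print(r,[ '%.3f'%W[r,c,2] for c in (311,312,313,314,315)],[ '%.3f'%W[r,c,2] for c in (353,354,355,356,357)])
P=band(W,(.6643,.122),.04,.055,.064);print(fitc(P),len(P))
im,d=snap('top','t6.png')
cv2.imwrite('pics/t6c.png',cv2.resize(im[100:220,180:320,::-1],None,fx=5,fy=5))
"
```

```text
(275, 257) [77 77 79] [0.677 0.087 0.08 ]
(265, 255) [80 79 82] [0.676 0.087 0.082]
(240, 258) [76 74 78] [0.677 0.088 0.091]
(258, 515) [64 63 62] [0.678 0.158 0.08 ]
(240, 520) [81 80 80] [0.677 0.159 0.085]
(200, 525) [81 79 79] [0.677 0.159 0.099]
216 ['0.098', '0.099', '0.099', '0.099', '0.098'] ['0.091', '0.093', '0.093', '0.455', '0.093']
217 ['0.097', '0.096', '0.097', '0.096', '0.097'] ['0.089', '0.092', '0.090', '0.090', '0.092']
218 ['0.094', '0.094', '0.094', '0.094', '0.094'] ['0.087', '0.090', '0.090', '0.089', '0.089']
219 ['0.092', '0.093', '0.092', '0.093', '0.093'] ['0.086', '0.088', '0.088', '0.087', '0.087']
220 ['0.091', '0.091', '0.091', '0.091', '-0.001'] ['0.084', '0.086', '0.086', '0.085', '0.085']
221 ['0.089', '0.088', '0.089', '0.088', '0.000'] ['0.082', '0.083', '0.083', '0.082', '0.084']
222 ['0.087', '0.088', '0.086', '0.086', '0.001'] ['0.081', '0.081', '0.081', '0.082', '-0.001']
223 ['0.085', '0.084', '0.084', '0.086', '0.000'] ['0.078', '0.079', '0.080', '0.078', '-0.001']
224 ['0.082', '0.082', '0.083', '0.083', '0.002'] ['0.077', '-0.001', '0.001'
[... 447 characters left out ...]
0.048', '0.047'] ['-0.001', '-0.001', '0.001', '-0.001', '0.000']
230 ['-0.001', '0.047', '0.047', '0.049', '0.047'] ['-0.001', '0.001', '0.001', '-0.001', '-0.001']
231 ['0.047', '0.047', '0.047', '0.047', '0.046'] ['0.001', '-0.000', '-0.001', '0.000', '-0.001']
232 ['0.046', '0.046', '0.047', '0.047', '0.053'] ['-0.000', '0.000', '-0.000', '0.001', '0.000']
233 ['0.047', '0.047', '0.047', '0.046', '0.052'] ['-0.000', '-0.001', '-0.000', '-0.000', '0.000']
234 ['0.048', '0.048', '0.048', '0.048', '0.050'] ['-0.001', '0.000', '-0.000', '0.001', '0.001']
235 ['0.047', '0.047', '0.047', '0.047', '0.046'] ['-0.000', '-0.001', '-0.001', '-0.000', '-0.001']
[0.6663165  0.12276873 0.02474591] 223
```

View pics/t6c.png

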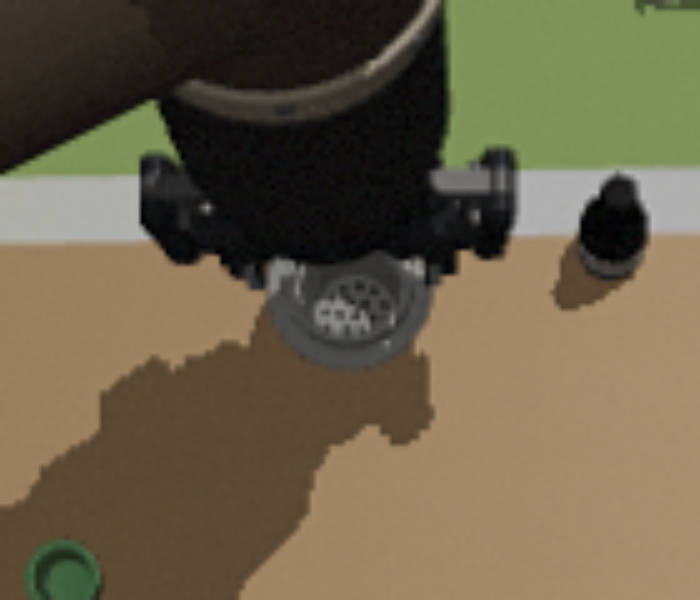

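Emit:
carry_out(commands=[[[0,0,0.8,0,0,0,0.75],[0,0,1.5,0,0,0,0.75],[0,0,2,0,0,0,0.75],[0,0,2.2,0,0,0,0.75],[0,0,2.2,0,0,0,0.75],[0,0,2.2,0,0,0,0.75]]])

```text
t: 10.0
tool_pos: [0.665, 0.1222, 0.0255]
tool_rot: [3.139, -0.001, 0.001]
wrist_force: [-0.0, -0.2, 0.4]
gripper_width: 0.745
```

```bash
python3 -c "
from h import *
im,d=snap('scene','s7.png');W=world('scene',d)
cv2.imwrite('pics/s7c.png',cv2.resize(im[180:280,270:400,::-1],None,fx=6,fy=6))
for r in range(222,246,1):
  print(r,[ '%.3f'%W[r,c,2] for c in (309,310,311,312,313)],[ '%.3f'%W[r,c,2] for c in (352,353,354,355,356)])
go(.6643,.122,.02)
"
```

```text
222 ['0.083', '0.084', '0.087', '0.087', '0.086'] ['0.078', '0.080', '0.081', '0.081', '0.081']
223 ['0.081', '0.082', '0.084', '0.084', '0.084'] ['0.077', '0.080', '0.078', '0.079', '0.079']
224 ['0.080', '0.081', '0.082', '0.083', '0.081'] ['0.076', '0.078', '0.078', '0.077', '0.078']
225 ['0.078', '0.079', '0.079', '0.080', '0.080'] ['0.072', '0.075', '0.076', '0.075', '0.074']
226 ['0.076', '0.078', '0.079', '0.080', '0.077'] ['0.072', '0.073', '0.072', '0.072', '0.073']
227 ['0.074', '0.074', '0.076', '0.076', '0.077'] ['0.071', '0.071', '0.071', '0.070', '0.067']
228 ['0.072', '0.074', '0.075', '0.074', '0.075'] ['0.068', '0.069', '0.069', '0.069', '0.066']
229 ['0.067', '0.071', '0.071', '0.073', '0.072'] ['0.067', '0.067', '0.065', '0.065', '0.063']
230 ['0.068', '0.071', '0.455', '0.070', '0.070'] ['0.065', '0.065', '0.064', '0.064', '0.061']
231 ['0.064', '0.068', '0.068', '0.068', '0.067'] ['0.062', '0.064', '0.061', '0.063', '0.059']
232 ['0.455', '0.066', '0.066', '0.066', '0.066'] ['0.060', '0.061', '0.059', '0.061', '-0.002']
233 ['0.059', '0.064', '0.064', '0.063', '0
[... 703 characters left out ...]
.001', '0.001', '0.000', '-0.001', '0.000']
241 ['0.001', '0.000', '0.001', '-0.001', '0.045'] ['-0.000', '-0.000', '0.001', '-0.001', '-0.001']
242 ['-0.001', '-0.001', '0.000', '0.001', '0.001'] ['-0.000', '-0.001', '-0.000', '-0.001', '-0.000']
243 ['-0.001', '0.000', '0.000', '-0.000', '-0.000'] ['-0.001', '0.001', '0.000', '-0.000', '0.000']
244 ['0.001', '0.001', '-0.000', '0.000', '-0.001'] ['0.000', '0.000', '0.000', '-0.000', '-0.000']
245 ['0.002', '0.001', '0.000', '0.001', '-0.001'] ['-0.000', '-0.000', '-0.001', '0.001', '-0.001']
t 10.05 pos [0.6651 0.1223 0.0258] rot [ 3.1395e+00 -1.5000e-03  1.5000e-03] w 0.755 F [-0.3  0.1  0.2]
cm [-0.08  0.03  0.58] deg [ 0.12 -0.09  0.09]
```

View pics/s7c.png

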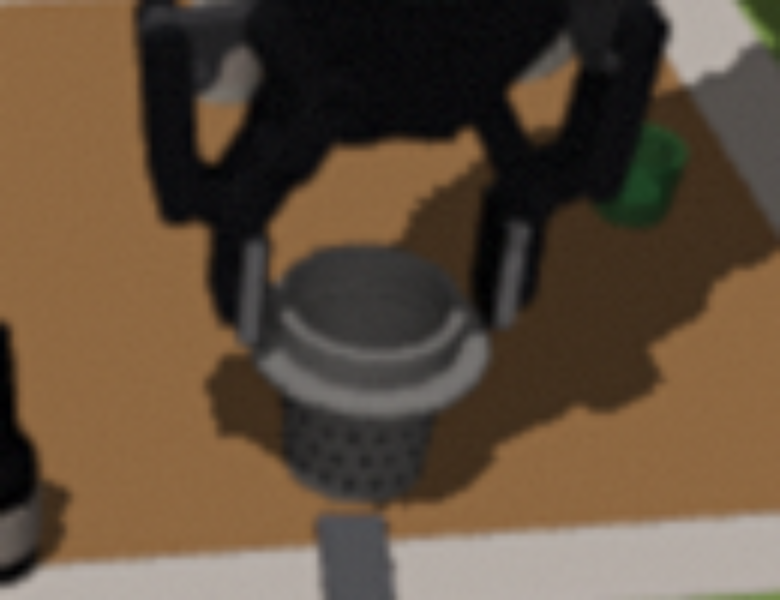

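Emit:
carry_out(commands=[[[0,0,0.15,0,0,0,0.75],[0,0,0.15,0,0,0,0.7],[0,0,0.15,0,0,0,0.4],[0,0,0.15,0,0,0,0.4],[0,0,0.15,0,0,0,0.4],[0,0,0.15,0,0,0,0.4],[0,0,0.15,0,0,0,0.4],[0,0,0.15,0,0,0,0.4]]])

```text
t: 10.72
tool_pos: [0.6658, 0.1225, 0.0251]
tool_rot: [3.14, -0.003, 0.002]
wrist_force: [0.3, 0.5, 5.7]
gripper_width: 0.599
```

```bash
python3 -c "
from h import *
im,d=snap('scene','s8.png');W=world('scene',d)
cv2.imwrite('pics/s8c.png',cv2.resize(im[180:280,270:400,::-1],None,fx=6,fy=6))
go(.429,-.239,.02)
"
```

```text
t 10.77 pos [0.6658 0.1225 0.0251] rot [ 3.1398e+00 -2.9000e-03  1.8000e-03] w 0.606 F [-0.2  0.2  6.2]
cm [-23.75  36.1    0.5 ] deg [ 0.1  -0.17  0.11]
```

View pics/s8c.png

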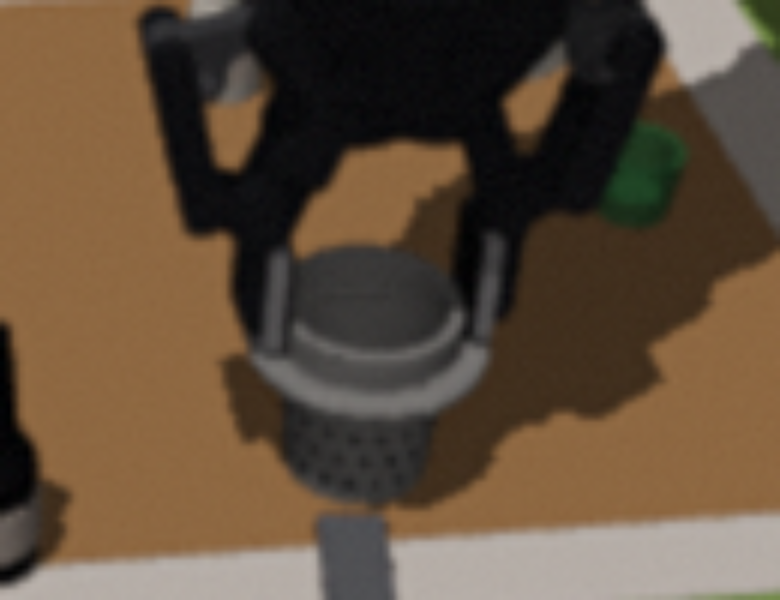

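Emit:
carry_out(commands=[[[0,0,-1,0,0,0,0.4],[0,0,-3,0,0,0,0.4],[0,0,-5.5,0,0,0,0.4],[0,0,-8,0,0,0,0.4],[0,0,-10,0,0,0,0.4],[-1,1.5,-11,0,0,0,0.4],[-3,4.6,-11,0,0,0,0.4],[-5,7.7,-11,0,0,0,0.4],[-7,10.8,-11,0,0,0,0.4],[-9,13.9,-11,0,0,0,0.4],[-11,17,-11,0,0,0,0.4],[-13,20,-11,0,0,0,0.4],[-15,23,-11,0,0,0,0.4],[-17,26.1,-11,0,0,0,0.4],[-19,29.2,-11,0,0,0,0.4],[-21,32.3,-11,0,0,0,0.4],[-22.5,34.6,-11,0,0,0,0.4],[-23.5,36.1,-11,0,0,0,0.4],[-23.5,36.1,-11,0,0,0,0.4],[-23.5,36.1,-11,0,0,0,0.4]]])

```text
t: 12.43
tool_pos: [0.4303, -0.2394, 0.1352]
tool_rot: [3.14, -0.003, -0.001]
wrist_force: [0.3, -0.6, -1.1]
gripper_width: 0.598
```

```bash
python3 -c "
from h import *
im,d=snap('scene','s9.png');W=world('scene',d)
cv2.imwrite('pics/s9c.png',cv2.resize(im[60:220,60:220,::-1],None,fx=3.5,fy=3.5))
P=band(W,(.431,-.239),.035,.165,.18);
Q=band(W,(.431,-.239),.035,.105,.155);print('cup',np.round([Q.min(0),Q.max(0)],3))
P=band(W,(.431,-.239),.05,.045,.068);zt=np.percentile(P[:,2],98);print('pot',fitc(P[P[:,2]>zt-.005]),zt,len(P))
for z in (.112,.116,.12,.125,.13,.135,.14):
  Q=band(W,(.431,-.239),.035,z,z+.004); print(z,fitc(Q,(.042+.006*(z+.002-.11)/.044)/2),np.round([Q[:,1].min(),Q[:,1].max()],4),len(Q))
go(.4306,-.2389,.045)
"
```

```text
cup [[ 0.406 -0.268  0.109]
 [ 0.465 -0.206  0.155]]
pot [ 0.43101654 -0.23875977  0.02976675] 0.06392150241170598 516
0.112 [ 0.42940557 -0.23848949] [-0.256  -0.2176] 38
0.116 [ 0.42961684 -0.23832786] [-0.2551 -0.2173] 39
0.12 [ 0.42954365 -0.23858225] [-0.2562 -0.2169] 43
0.125 [ 0.42992499 -0.23870665] [-0.2579 -0.2164] 43
0.13 [ 0.42947205 -0.23880198] [-0.2587 -0.2164] 48
0.135 [ 0.42926909 -0.23867514] [-0.2585 -0.2161] 47
0.14 [ 0.42950985 -0.2388641 ] [-0.2579 -0.2157] 44
t 12.48 pos [ 0.4309 -0.2389  0.1353] rot [ 3.14e+00 -3.20e-03  6.00e-04] w 0.596 F [-0.3  0.1 -0.4]
cm [-0.06 -0.01  9.03] deg [ 0.09 -0.18  0.03]
```

View pics/s9c.png

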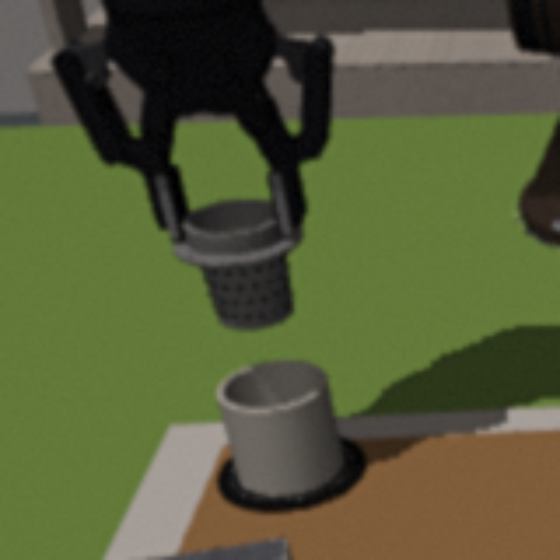

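Emit:
carry_out(commands=[[[0.1,0,2,0,0,0,0.4],[0.1,0,4,0,0,0,0.4],[0.1,0,5.5,0,0,0,0.4],[0.1,0,6.7,0,0,0,0.4],[0.1,0,7.7,0,0,0,0.4],[0.1,0,8.4,0,0,0,0.4],[0.1,0,8.8,0,0,0,0.4],[0.1,0,9,0,0,0,0.4],[0.1,0,9.05,0,0,0,0.4],[0.1,0,9.05,0,0,0,0.4]]])

```text
t: 13.32
tool_pos: [0.4327, -0.2389, 0.0452]
tool_rot: [3.14, -0.004, 0.001]
wrist_force: [-0.3, 0.4, -0.4]
gripper_width: 0.603
```

```bash
python3 -c "
from h import *
im,d=snap('scene','s10.png');W=world('scene',d)
cv2.imwrite('pics/s10c.png',cv2.resize(im[100:240,70:230,::-1],None,fx=4,fy=4))
go(.4306,-.2389,.045)
"
```

```text
t 13.37 pos [ 0.4326 -0.2389  0.0452] rot [ 3.1399e+00 -4.0000e-03  9.0000e-04] w 0.602 F [ 0.4 -0.2 -0.6]
cm [-0.2  -0.    0.02] deg [ 0.1  -0.23  0.05]
```

View pics/s10c.png

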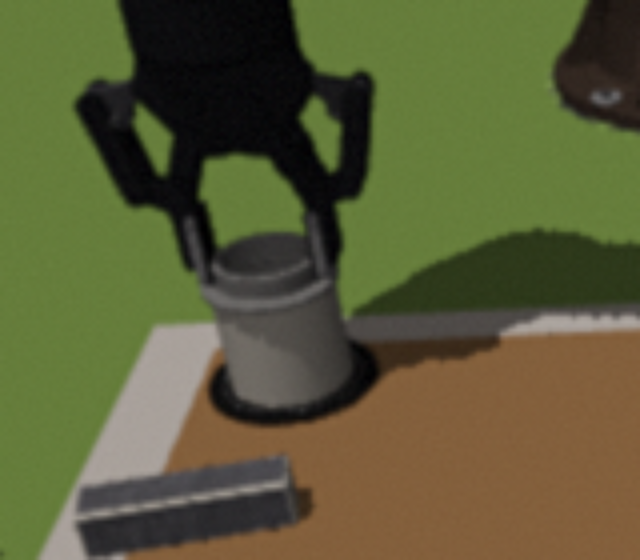

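Emit:
carry_out(commands=[[[-0.1,0,0.1,0,0,0,0.4],[-0.1,0,0.1,0,0,0,0.4],[-0.1,0,0.1,0,0,0,0.75],[-0.1,0,0.1,0,0,0,0.85],[-0.1,0,0.1,0,0,0,0.85],[-0.1,0,0.1,0,0,0,0.85],[-0.1,0,-1,0,0,0,0.85],[-0.1,0,-3,0,0,0,0.85],[-0.1,0,-6,0,0,0,0.85],[-0.1,0,-9,0,0,0,0.85],[-0.1,0,-9,0,0,0,0.6],[-0.1,0,-9,0,0,0,0.6]]])

```text
t: 14.37
tool_pos: [0.4324, -0.2389, 0.1369]
tool_rot: [3.139, -0.008, 0.001]
wrist_force: [-0.0, 0.5, -0.3]
gripper_width: 0.605
```

```bash
python3 -c "
from h import *
im,d=snap('scene','s11.png');W=world('scene',d)
cv2.imwrite('pics/s11c.png',cv2.resize(im[80:240,60:240,::-1],None,fx=4,fy=3.7))
P=band(W,(.431,-.239),.045,.01,.1);zt=np.percentile(P[:,2],98);print(zt,fitc(P[P[:,2]>zt-.005]))
for z in (.02,.03,.04,.05): Q=band(W,(.431,-.239),.045,z,z+.008);print(z,fitc(Q,.032))
go(.4668,.0095,.12)
"
```

```text
0.07943892724907457 [ 0.43375845 -0.23775177  0.02492327]
0.02 [ 0.42913099 -0.23928925]
0.03 [ 0.42900485 -0.23938572]
0.04 [ 0.42891802 -0.23901779]
0.05 [ 0.4291371  -0.23916551]
t 14.42 pos [ 0.4314 -0.2387  0.1355] rot [ 3.1401e+00 -5.4000e-03  6.0000e-04] w 0.606 F [ 0.  -0.1 -0.8]
cm [  3.55 -24.82   1.53] deg [ 0.09 -0.31  0.03]
```

View pics/s11c.png

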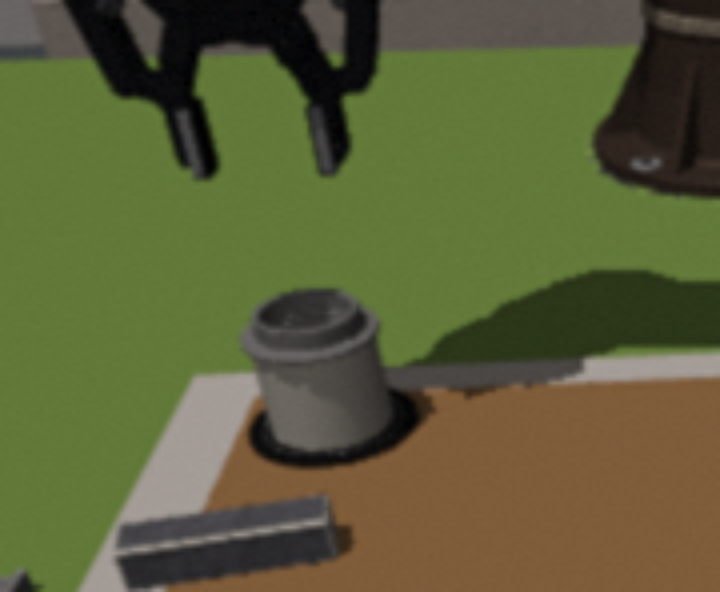

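Emit:
carry_out(commands=[[[0.3,-2,0,0,0,0,0.4],[0.8,-5,0,0,-0.3,0,0.4],[1.3,-9,0,0,-0.3,0,0.4],[1.9,-13,0,0,-0.3,0,0.4],[2.5,-17,0,0,-0.3,0,0.4],[3,-21,0,0,-0.3,0,0.4],[3.4,-23.8,0.5,0,-0.3,0,0.4],[3.55,-24.8,2.5,0,-0.3,0,0.4],[3.55,-24.8,4.2,0,-0.3,0,0.4],[3.55,-24.8,4.5,0,-0.3,0,0.4],[3.55,-24.8,4.5,0,-0.3,0,0.4],[3.55,-24.8,4.5,0,-0.3,0,0.4]]])

```text
t: 15.42
tool_pos: [0.4667, 0.0087, 0.0901]
tool_rot: [3.139, 0.001, 0.0]
wrist_force: [-0.6, -0.8, 1.0]
gripper_width: 0.402
```

```bash
cat >> h.py <<'E'
def tips(W,y0,x0):
    # lowest points of each finger in scene frame
    m=(np.abs(W[...,0]-x0)<.025)&(W[...,2]<.2)&(W[...,2]>.005)
    for a,b in((-.035,-.009),(.009,.035)):
        k=m&(W[...,1]>y0+a)&(W[...,1]<y0+b)&(W[...,0]>x0-.02); Q=W[k]
        if len(Q): 
            i=np.argsort(Q[:,2])[:6]; print('tip',a,np.round(Q[i],3).tolist())
E
python3 -c "
from h import *
im,d=snap('scene','s12.png');W=world('scene',d)
cv2.imwrite('pics/s12c.png',cv2.resize(im[120:220,200:330,::-1],None,fx=6,fy=6))
P=band(W,(.4684,.01),.012,.055,.075);print('grip',len(P),P.min(0),P.max(0),P.mean(0))
tips(W,.01,.467)
go(.4668,.0095,.04)
"
```

```text
grip 58 [0.45959417 0.00336583 0.05506904] [0.476279   0.01621651 0.07005755] [0.47078018 0.00948597 0.06369865]
tip -0.035 [[0.469, -0.005, 0.005], [0.478, -0.001, 0.006], [0.475, -0.003, 0.007], [0.469, -0.004, 0.008], [0.479, -0.001, 0.009], [0.475, -0.003, 0.009]]
tip 0.009 [[0.472, 0.023, 0.006], [0.477, 0.021, 0.006], [0.473, 0.023, 0.009], [0.477, 0.021, 0.009], [0.476, 0.021, 0.011], [0.473, 0.023, 0.011]]
t 15.47 pos [0.4672 0.0088 0.0907] rot [ 3.1398e+00 -1.0000e-04  1.0000e-04] w 0.399 F [-0.1 -0.  -0.2]
cm [-0.04 -0.08  5.07] deg [ 0.1  -0.01  0.  ]
```

View pics/s12c.png

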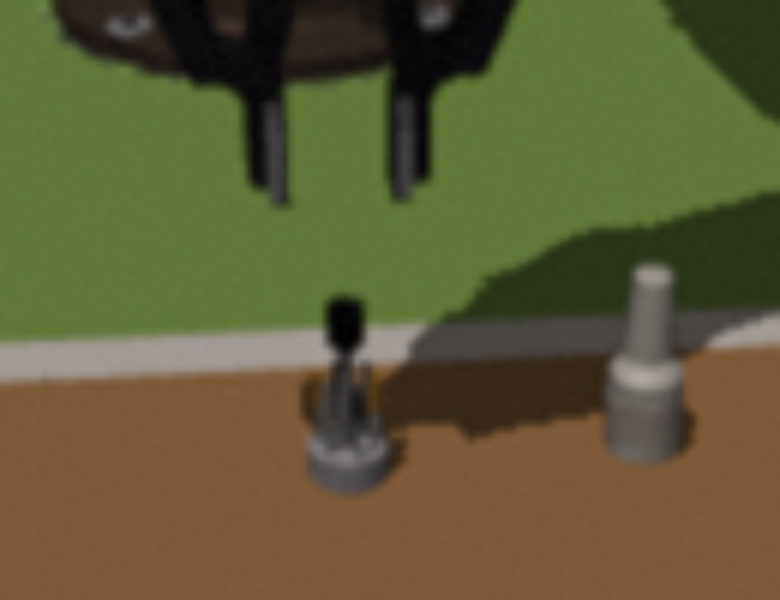

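```bash
sed -i 's/def tips(W,y0,x0):/def tips(W,y0,x0,zm=.08):/; s/(W\[...,2\]>.005)/(W[...,2]>zm)/' h.py; python3 -c "
from h import *
im,d=snap('scene','s13.png');W=world('scene',d)
tips(W,.01,.467)
"
```

```text
tip -0.035 [[0.478, -0.011, 0.115], [0.479, -0.009, 0.115], [0.48, -0.013, 0.116], [0.479, -0.009, 0.118], [0.474, -0.017, 0.118], [0.479, -0.013, 0.118]]
tip 0.009 [[0.475, 0.033, 0.112], [0.477, 0.029, 0.113], [0.477, 0.026, 0.113], [0.478, 0.03, 0.114], [0.479, 0.026, 0.116], [0.48, 0.032, 0.116]]
```

Emit:
carry_out(commands=[[[0,-0.05,1.5,0,0,0,0.4],[0,-0.05,3,0,0,0,0.4],[0,-0.05,4.2,0,0,0,0.4],[0,-0.05,5,0,0,0,0.35],[0,-0.05,5.25,0,0,0,0.3],[0,-0.05,5.25,0,0,0,0.3],[0,-0.05,5.25,0,0,0,0.3],[0,-0.05,5.25,0,0,0,0.3]]])

```text
t: 16.18
tool_pos: [0.4681, 0.0095, 0.0392]
tool_rot: [3.141, -0.002, -0.0]
wrist_force: [-0.1, 0.3, -0.8]
gripper_width: 0.302
```

```bash
python3 -c "
from h import *
im,d=snap('scene','s14.png');W=world('scene',d)
cv2.imwrite('pics/s14c.png',cv2.resize(im[140:210,210:310,::-1],None,fx=8,fy=8))
tips(W,.01,.467,.05)
go(.4668,.0095,.038)
"
```

```text
tip -0.035 [[0.479, -0.007, 0.063], [0.479, -0.005, 0.064], [0.481, -0.003, 0.064], [0.481, -0.009, 0.064], [0.477, -0.003, 0.065], [0.474, -0.011, 0.065]]
tip 0.009 [[0.463, 0.023, 0.06], [0.478, 0.028, 0.061], [0.479, 0.026, 0.062], [0.479, 0.024, 0.062], [0.463, 0.023, 0.062], [0.479, 0.028, 0.064]]
t 16.23 pos [0.468  0.0095 0.0392] rot [ 3.1407e+00 -2.2000e-03 -1.0000e-04] w 0.3 F [0.1 0.5 0.4]
cm [-0.12 -0.    0.12] deg [ 0.05 -0.12 -0.01]
```

View pics/s14c.png

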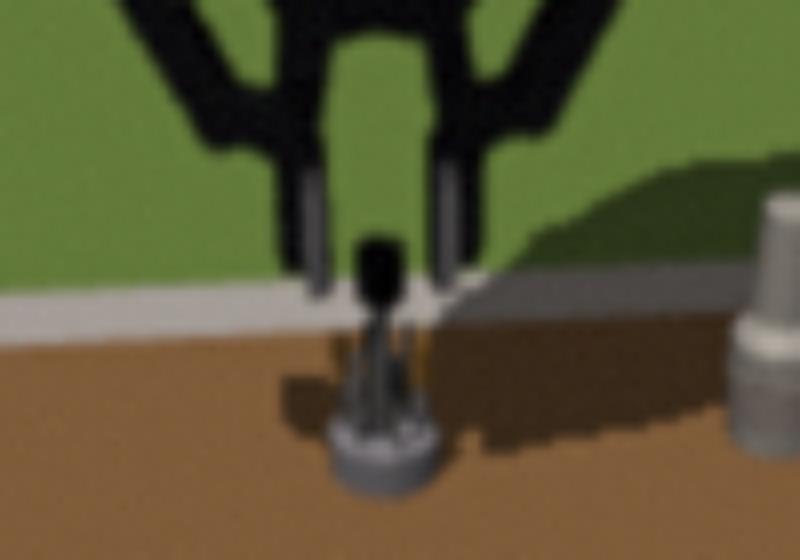

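Emit:
carry_out(commands=[[[-0.1,0,0.1,0,0,0,0.3],[-0.1,0,0.1,0,0,0,0.25],[-0.1,0,0.1,0,0,0,0.05],[-0.1,0,0.1,0,0,0,0.05],[-0.1,0,0.1,0,0,0,0.05],[-0.1,0,0.1,0,0,0,0.05],[-0.1,0,-0.3,0,0,0,0.05],[-0.1,0,-1,0,0,0,0.05],[-0.1,0,-2,0,0,0,0.05],[-0.1,0,-2,0,0,0,0.05]]])

```text
t: 17.07
tool_pos: [0.468, 0.0098, 0.0609]
tool_rot: [3.141, -0.005, 0.0]
wrist_force: [0.8, 0.1, -0.3]
gripper_width: 0.127
```

```bash
python3 -c "
from h import *
im,d=snap('scene','s15.png');W=world('scene',d)
cv2.imwrite('pics/s15c.png',cv2.resize(im[130:210,210:310,::-1],None,fx=7,fy=7))
P=band(W,(.4684,.01),.025,.005,.05);print(P.min(0),P.max(0))
P=band(W,(.4684,.01),.025,.0,.036);P=P[P[:,2]>.022];print(fitc(P,.015),len(P))
go(.4668,.0095,.038)
"
```

```text
[ 0.45705621 -0.00403779  0.02068842] [0.48636812 0.02423142 0.04984391]
[0.46703228 0.0099637 ] 116
t 17.12 pos [0.4677 0.0098 0.0601] rot [ 3.1416 -0.0041  0.    ] w 0.122 F [-0.5  0.1 -0. ]
cm [-0.1   0.03  2.21] deg [ 0.   -0.24  0.  ]
```

View pics/s15c.png

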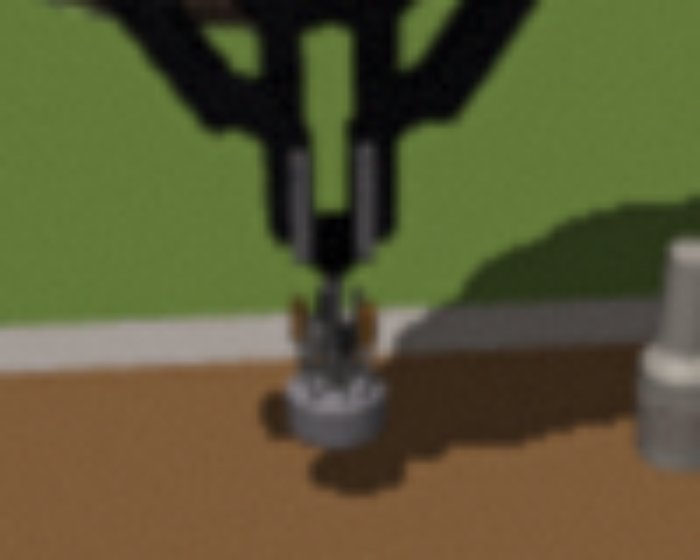

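Emit:
carry_out(commands=[[[0,0,-1.5,0,0,0,0.05],[0,0,-4,0,0,0,0.05],[0,0,-6.5,0,0,0,0.05],[0,0,-8.5,0,0,0,0.05],[-0.1,1,-9.5,0,0,0,0.05],[-0.4,3,-9.5,0,0,0,0.05],[-0.8,5.5,-9.5,0,0,0,0.05],[-1.2,8.5,-9.5,0,0,0,0.05],[-1.6,11.5,-9.5,0,0,0,0.05],[-2,14.5,-9.5,0,0,0,0.05],[-2.5,17.5,-9.5,0,0,0,0.05],[-2.9,20.5,-9.5,0,0,0,0.05],[-3.2,22.8,-9.5,0,0,0,0.05],[-3.4,24.2,-9.5,0,0,0,0.05],[-3.5,24.8,-9.5,0,0,0,0.05],[-3.5,24.8,-9.5,0,0,0,0.05],[-3.5,24.8,-9.5,0,0,0,0.05],[-3.5,24.8,-9.5,0,0,0,0.05]]])

```text
t: 18.62
tool_pos: [0.4322, -0.2376, 0.1547]
tool_rot: [-3.141, -0.004, 0.0]
wrist_force: [0.4, 0.5, -0.6]
gripper_width: 0.126
```

```bash
python3 -c "
from h import *
im,d=snap('scene','s16.png');W=world('scene',d)
cv2.imwrite('pics/s16c.png',cv2.resize(im[60:220,60:220,::-1],None,fx=3.5,fy=3.5))
Q=band(W,(.4325,-.238),.025,.1,.16);zm=Q[:,2].min();print('bottom',zm)
B=Q[(Q[:,2]>zm+.001)&(Q[:,2]<zm+.012)];print('block',fitc(B,.015),len(B))
P=band(W,(.4325,-.238),.045,.075,.085);print('rim',fitc(P),len(P))
O=P[(P[:,2]<.0785)];print(fitc(O))
P=band(W,(.4325,-.238),.045,.068,.077);F=P[P[:,0]>.45];print('neck front',fitc(F,.027),len(F))
go(.4325,-.238,.062)
"
```

```text
bottom 0.11510493040717618
block [ 0.43160717 -0.23735729] 83
rim [ 0.43388295 -0.23779264  0.02466507] 150
[ 0.43421344 -0.23761236  0.02468988]
neck front [ 0.43201799 -0.23863793] 84
t 18.67 pos [ 0.4323 -0.2375  0.1548] rot [-3.1414e+00 -3.9000e-03  8.0000e-04] w 0.121 F [-0.1  0.  -0.5]
cm [-0.02  0.06  9.28] deg [-0.01 -0.23  0.05]
```

View pics/s16c.png

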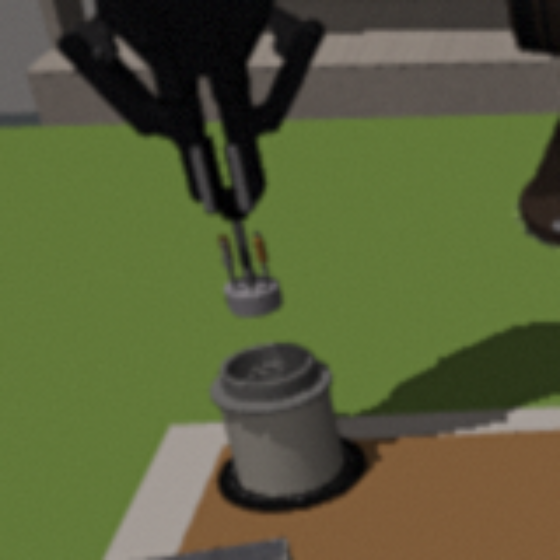

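Emit:
carry_out(commands=[[[0,0.05,2,0,0,0,0.05],[0,0.05,3.5,0,0,0,0.05],[0,0.05,5,0,0,0,0.05],[0,0.05,6.2,0,0,0,0.05],[0,0.05,7.2,0,0,0,0.05],[0,0.05,8,0,0,0,0.05],[0,0.05,8.6,0,0,0,0.05],[0,0.05,9,0,0,0,0.05],[0,0.05,9.2,0,0,0,0.05],[0,0.05,9.25,0,0,0,0.05],[0,0.05,9.25,0,0,0,0.05]]])

```text
t: 19.58
tool_pos: [0.4329, -0.238, 0.0626]
tool_rot: [-3.142, -0.004, 0.001]
wrist_force: [-0.2, 0.0, -0.2]
gripper_width: 0.119
```

```bash
python3 -c "
from h import *
im,d=snap('scene','s17.png');W=world('scene',d)
cv2.imwrite('pics/s17c.png',cv2.resize(im[100:220,70:230,::-1],None,fx=4.5,fy=4.5))
tips(W,-.238,.4325,.081)
go(.4325,-.238,.061)
"
```

```text
tip -0.035 [[0.442, -0.249, 0.084], [0.443, -0.248, 0.086], [0.445, -0.247, 0.09], [0.441, -0.254, 0.09], [0.437, -0.252, 0.09], [0.442, -0.251, 0.09]]
tip 0.009 [[0.438, -0.226, 0.082], [0.443, -0.227, 0.085], [0.439, -0.225, 0.085], [0.444, -0.228, 0.086], [0.437, -0.225, 0.087], [0.444, -0.226, 0.088]]
t 19.63 pos [ 0.433  -0.2381  0.0627] rot [ 3.1416e+00 -4.6000e-03  8.0000e-04] w 0.122 F [-1.  -1.1  0. ]
cm [-0.05 -0.01  0.17] deg [ 0.   -0.26  0.05]
```

View pics/s17c.png

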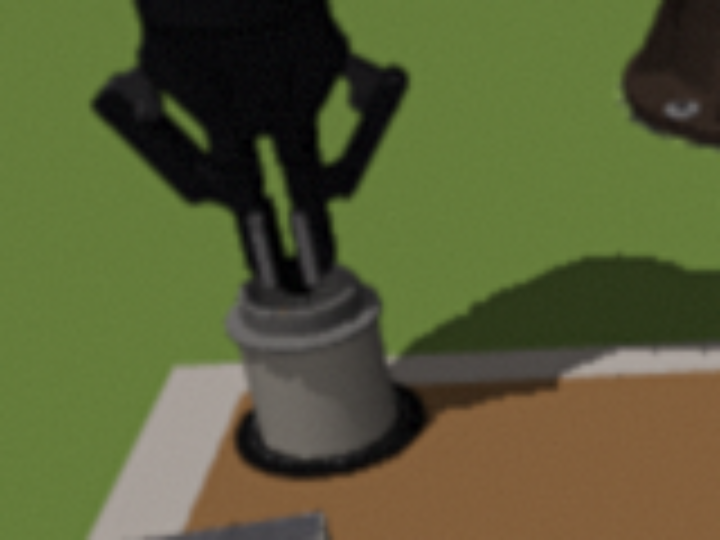

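Emit:
carry_out(commands=[[[0,0,0.08,0,0,0,0.05],[0,0,0.15,0,0,0,0.05],[0,0,0.15,0,0,0,0.05],[0,0,0.15,0,0,0,0.05]]])

```text
t: 19.97
tool_pos: [0.4335, -0.2382, 0.0617]
tool_rot: [3.141, -0.006, 0.001]
wrist_force: [0.3, 0.3, 1.9]
gripper_width: 0.124
```

Emit:
carry_out(commands=[[[0,0,0.05,0,0,0,0.05],[0,0,0.05,0,0,0,0.15],[0,0,0.05,0,0,0,0.25],[0,0,0.05,0,0,0,0.35],[0,0,0.05,0,0,0,0.35],[0,0,-0.5,0,0,0,0.35],[0,0,-2,0,0,0,0.35],[0,0,-4,0,0,0,0.35],[0,0,-7,0,0,0,0.35],[0,0,-8,0,0,0,0.35]]])

```text
t: 20.8
tool_pos: [0.4346, -0.2388, 0.1456]
tool_rot: [3.14, -0.01, 0.002]
wrist_force: [0.8, -0.0, -0.8]
gripper_width: 0.353
```

```bash
python3 -c "
from h import *
im,d=snap('scene','s18.png');W=world('scene',d)
cv2.imwrite('pics/s18c.png',cv2.resize(im[100:220,70:230,::-1],None,fx=4.5,fy=4.5))
P=band(W,(.4325,-.238),.03,.083,.11);print('grip',len(P),P.min(0),P.max(0),P.mean(0))
P=P[P[:,2]>.091];print('gtop',P.mean(0),len(P))
P=band(W,(.4325,-.238),.045,.068,.077);F=P[P[:,0]>.45];print('neck front',fitc(F,.027),len(F))
P=band(W,(.4325,-.238),.045,.020,.06);print('pot',fitc(P,.032),len(P))
go(.4347,.222,.14)
"
```

```text
grip 44 [ 0.42769204 -0.24329224  0.08302065] [ 0.44249477 -0.23086034  0.09305061] [ 0.43739    -0.23685448  0.08938122]
gtop [ 0.4347917  -0.2369732   0.09209901] 19
neck front [ 0.43210422 -0.23915167] 90
pot [ 0.42885213 -0.23920523] 525
t 20.85 pos [ 0.4353 -0.2389  0.1463] rot [ 3.1394e+00 -1.1800e-02  1.8000e-03] w 0.351 F [ 1.7 -1.1  2.3]
cm [ 1.000e-02 -4.609e+01  5.300e-01] deg [ 0.12 -0.68  0.1 ]
```

View pics/s18c.png

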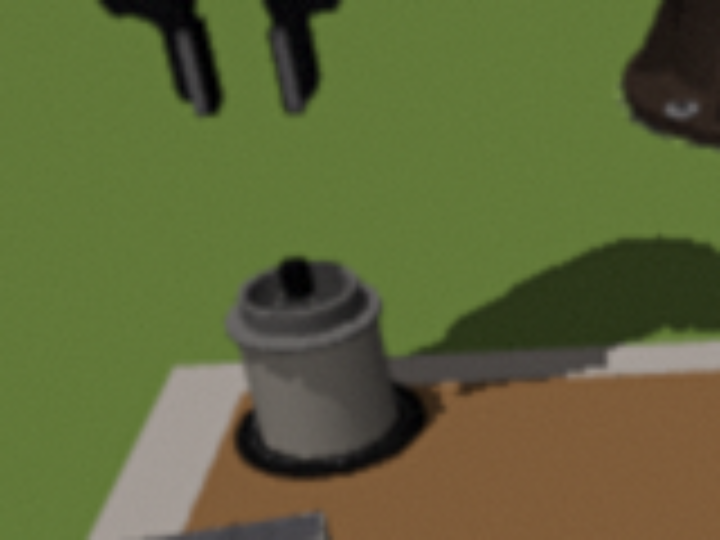

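Emit:
carry_out(commands=[[[0,-2,0,0,-0.4,0,0.45],[0,-5,0,0,-0.7,0,0.45],[0,-9,0,0,-0.7,0,0.45],[0,-13,0,0,-0.7,0,0.45],[0,-17,0,0,-0.7,0,0.45],[0,-21,0,0,-0.7,0,0.45],[0,-25,0,0,-0.7,0,0.45],[0,-29,0,0,-0.7,0,0.45],[0,-33,0,0,-0.7,0,0.45],[0,-37,0,0,-0.7,0,0.45],[0,-41,0,0,-0.7,0,0.45],[0,-44,0,0,-0.7,0,0.45],[0,-45.6,1,0,-0.7,0,0.45],[0,-46.1,3,0,-0.7,0,0.45],[0,-46.1,5.5,0,-0.7,0,0.45],[0,-46.1,7,0,-0.7,0,0.45],[0,-46.1,8,0,-0.7,0,0.45],[0,-46.1,8,0,-0.7,0,0.45],[0,-46.1,8,0,-0.7,0,0.45]]])

```text
t: 22.43
tool_pos: [0.4351, 0.2211, 0.0646]
tool_rot: [3.138, 0.002, 0.001]
wrist_force: [0.4, 0.1, -0.0]
gripper_width: 0.451
```

```bash
python3 -c "
from h import *
im,d=snap('scene','s19.png');W=world('scene',d)
cv2.imwrite('pics/s19c.png',cv2.resize(im[110:210,280:410,::-1],None,fx=6,fy=6))
P=band(W,(.4355,.222),.03,.0385,.056);print('knob',fitc(P,.009),P.min(0),P.max(0),len(P))
P=band(W,(.4355,.222),.045,.004,.03);print('cap',fitc(P,.035),len(P))
tips(W,.222,.4347,.06)
go(.4347,.222,.016)
"
```

```text
knob [0.43480243 0.22333945] [0.42800338 0.21310856 0.03897378] [0.44653496 0.23065539 0.05184714] 59
cap [0.4347033 0.2231406] 325
tip -0.035 [[0.437, 0.196, 0.088], [0.443, 0.196, 0.088], [0.445, 0.2, 0.089], [0.447, 0.202, 0.09], [0.444, 0.196, 0.091], [0.449, 0.197, 0.091]]
tip 0.009 [[0.442, 0.241, 0.086], [0.433, 0.241, 0.086], [0.444, 0.245, 0.086], [0.445, 0.247, 0.087], [0.425, 0.241, 0.087], [0.445, 0.242, 0.087]]
t 22.48 pos [0.4356 0.2216 0.0654] rot [3.1391e+00 6.0000e-04 1.5000e-03] w 0.455 F [-0.  -0.5  0.2]
cm [-0.08 -0.05  4.94] deg [0.14 0.03 0.09]
```

View pics/s19c.png

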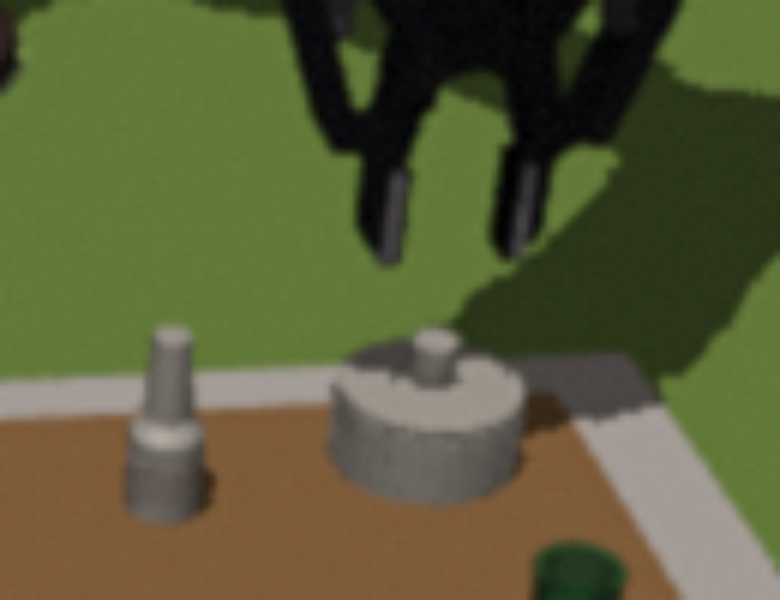

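Emit:
carry_out(commands=[[[-0.05,-0.15,1.5,0,0,0,0.45],[-0.05,-0.15,3,0,0,0,0.45],[-0.05,-0.15,4,0,0,0,0.4],[-0.05,-0.15,4.6,0,0,0,0.35],[-0.05,-0.15,4.8,0,0,0,0.3],[-0.05,-0.15,4.8,0,0,0,0.1],[-0.05,-0.15,4.8,0,0,0,0.05],[-0.05,-0.15,4.8,0,0,0,0.05],[-0.05,-0.15,4.8,0,0,0,0.05],[-0.05,-0.15,4.8,0,0,0,0.05],[-0.05,-0.15,4.8,0,0,0,0.05]]])

```text
t: 23.4
tool_pos: [0.4352, 0.2232, 0.0177]
tool_rot: [3.14, 0.0, 0.002]
wrist_force: [-0.5, -0.2, 2.2]
gripper_width: 0.179
```

```bash
python3 -c "
from h import *
im,d=snap('scene','s20.png');W=world('scene',d)
cv2.imwrite('pics/s20c.png',cv2.resize(im[110:210,280:410,::-1],None,fx=6,fy=6))
P=band(W,(.4355,.222),.045,.004,.03);print('cap',fitc(P,.035),len(P))
tips(W,.222,.4347,.036)
go(.4347,.222,.016)
"
```

```text
cap [0.43476637 0.22343201] 321
tip -0.035 [[0.441, 0.209, 0.04], [0.436, 0.21, 0.04], [0.448, 0.209, 0.041], [0.449, 0.211, 0.042], [0.448, 0.211, 0.044], [0.448, 0.209, 0.044]]
tip 0.009 [[0.444, 0.231, 0.038], [0.447, 0.232, 0.04], [0.441, 0.231, 0.042], [0.447, 0.236, 0.042], [0.447, 0.232, 0.042], [0.448, 0.234, 0.043]]
t 23.45 pos [0.4352 0.2232 0.0177] rot [3.1394e+00 2.0000e-04 1.6000e-03] w 0.181 F [0.2 0.3 3.2]
cm [-0.05  0.12  0.17] deg [0.12 0.01 0.09]
```

View pics/s20c.png

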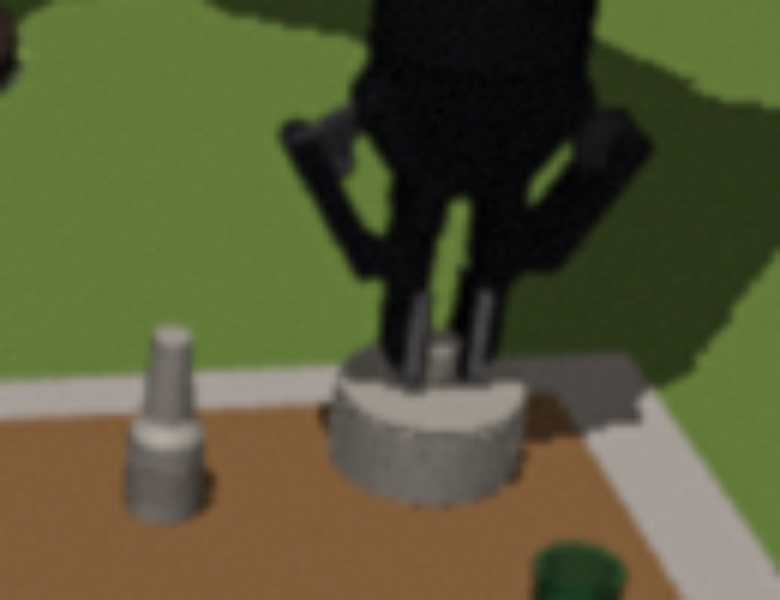

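Emit:
carry_out(commands=[[[0,0,-1,0,0,0,0.05],[0,0,-3,0,0,0,0.05],[0,0,-6,0,0,0,0.05],[0,0,-9,0,0,0,0.05],[0,1,-11.5,0,0,0,0.05],[0,4,-12.3,0,0,0,0.05],[0,7.5,-12.3,0,0,0,0.05],[0,11,-12.3,0,0,0,0.05],[0,15,-12.3,0,0,0,0.05],[0,19,-12.3,0,0,0,0.05],[0,23,-12.3,0,0,0,0.05],[0,27,-12.3,0,0,0,0.05],[0,31,-12.3,0,0,0,0.05],[-0.1,35,-12.3,0,0,0,0.05],[-0.1,38.5,-12.3,0,0,0,0.05],[-0.2,41.5,-12.3,0,0,0,0.05],[-0.2,44,-12.3,0,0,0,0.05],[-0.2,45.6,-12.3,0,0,0,0.05],[-0.2,46.2,-12.3,0,0,0,0.05],[-0.2,46.2,-12.3,0,0,0,0.05]]])

```text
t: 25.12
tool_pos: [0.4336, -0.2396, 0.1414]
tool_rot: [3.14, 0.001, -0.001]
wrist_force: [0.2, 0.1, -1.3]
gripper_width: 0.182
```

```bash
cat > chk.py <<'E'
from h import *
import sys
im,d=snap('scene',sys.argv[1]+'.png');W=world('scene',d)
cv2.imwrite('pics/'+sys.argv[1]+'c.png',cv2.resize(im[60:220,60:220,::-1],None,fx=3.5,fy=3.5))
s=readout.sense();zc=s['tool_pos'][2]-.0177
P=band(W,(.4325,-.238),.05,zc+.004,zc+.03);print('cap',fitc(P,.035),len(P),band(W,(.4325,-.238),.05,zc-.01,zc+.03)[:,2].min())
P=band(W,(.4325,-.238),.045,.068,.077);F=P[P[:,0]>.45];print('neck front',fitc(F,.027),len(F))
P=band(W,(.4325,-.238),.045,.063,.0675);F=P[P[:,0]>.45];print('flange front',fitc(F,.035),len(F))
P=band(W,(.4325,-.238),.045,.020,.06);print('pot',fitc(P,.032),len(P))
go(.4325,-.238,.0857)
E
python3 chk.py s21
```

```text
cap [ 0.43301909 -0.23902356] 491 0.1227966286326958
neck front [ 0.43208646 -0.23892136] 86
flange front [ 0.42956708 -0.23832735] 73
pot [ 0.42904885 -0.23923189] 529
t 25.17 pos [ 0.4336 -0.2387  0.1414] rot [3.1397e+00 7.0000e-04 1.0000e-04] w 0.179 F [ 0.4 -0.3 -0.6]
cm [-0.11 -0.08  5.57] deg [0.11 0.04 0.  ]
```

View pics/s21c.png

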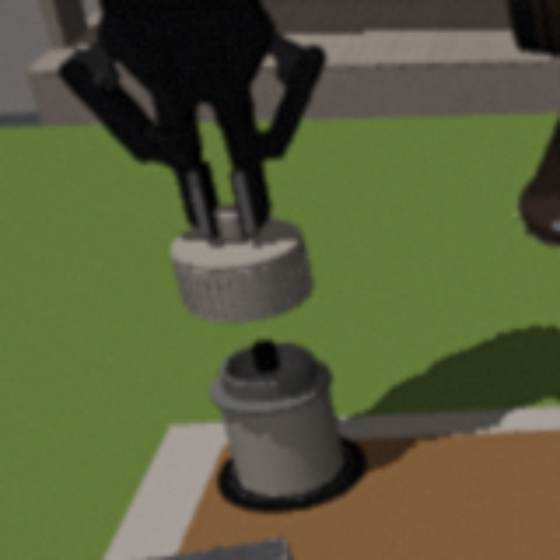

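Emit:
carry_out(commands=[[[-0.15,0,1.5,0,0,0,0.05],[-0.15,0,2.8,0,0,0,0.05],[-0.15,0,3.6,0,0,0,0.05],[-0.15,0,4,0,0,0,0.05],[-0.2,0,4.2,0,0,0,0.05],[-0.2,0,4.4,0,0,0,0.05],[-0.2,0,4.6,0,0,0,0.05],[-0.2,0,4.8,0,0,0,0.05],[-0.2,0,4.8,0,0,0,0.05]]])

```text
t: 25.92
tool_pos: [0.4316, -0.2387, 0.0934]
tool_rot: [3.14, 0.001, 0.0]
wrist_force: [0.4, -0.4, -0.6]
gripper_width: 0.177
```

```bash
python3 chk.py s22
```

```text
cap [ 0.43104268 -0.23836049] 444 0.06586636613509733
neck front [ 0.43441782 -0.23758171] 53
flange front [ 0.42967455 -0.2379469 ] 79
pot [ 0.42895044 -0.23927426] 519
t 25.97 pos [ 0.4316 -0.2388  0.0935] rot [ 3.1397e+00  6.0000e-04 -1.0000e-04] w 0.178 F [ 0.3  0.8 -0.8]
cm [ 0.09 -0.08  0.78] deg [ 0.11  0.03 -0.  ]
```

View pics/s22c.png

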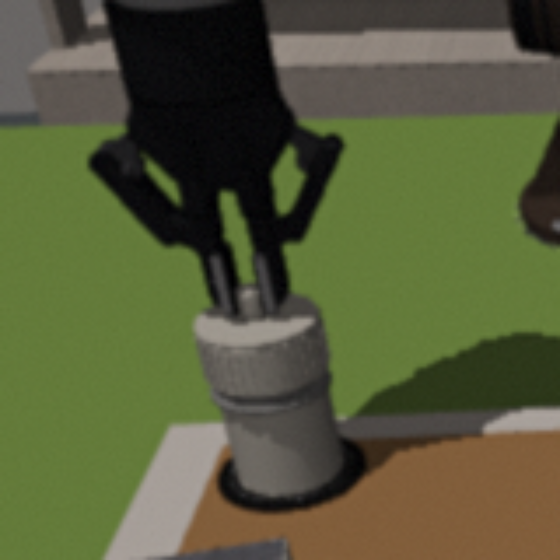

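The cap has entered over the neck with no contact force. I'll lower it the rest of the way.

Emit:
carry_out(commands=[[[0,0,0.3,0,0,0,0.05],[0,0,0.55,0,0,0,0.05],[0,0,0.75,0,0,0,0.05],[0,0,0.8,0,0,0,0.05],[0,0,0.85,0,0,0,0.05],[0,0,0.85,0,0,0,0.05]]])

```text
t: 26.47
tool_pos: [0.4318, -0.239, 0.0857]
tool_rot: [3.139, 0.0, 0.0]
wrist_force: [-2.4, 1.7, 8.0]
gripper_width: 0.176
```

Emit:
carry_out(commands=[[[0,0,0,0,0,0,0.1],[0,0,0,0,0,0,0.25],[0,0,0,0,0,0,0.4],[0,0,0,0,0,0,0.45],[0,0,0,0,0,0,0.45],[0,0,-1,0,0,0,0.45],[0,0,-3,0,0,0,0.45],[0,0,-6,0,0,0,0.45],[0,0,-9,0,0,0,0.45],[0,0,-9,0,0,0,0.45]]])

```text
t: 27.3
tool_pos: [0.4351, -0.24, 0.1823]
tool_rot: [3.136, -0.009, 0.002]
wrist_force: [1.1, -0.8, 0.5]
gripper_width: 0.449
```

```bash
python3 - <<'E'
from h import *
im,d=snap('scene','s23.png');W=world('scene',d)
cv2.imwrite('pics/s23c.png',cv2.resize(im[60:220,60:220,::-1],None,fx=3.5,fy=3.5))
P=band(W,(.4325,-.238),.05,.072,.098);print('cap',fitc(P,.035),len(P))
for z in(.072,.08,.088): print(fitc(band(W,(.4325,-.238),.05,z,z+.008),.035))
P=band(W,(.4325,-.238),.05,.105,.13);print('knob top',np.percentile(P[:,2],97))
P=band(W,(.4325,-.238),.05,.099,.1045);print('shell top',np.median(P[:,2]))
P=band(W,(.4325,-.238),.045,.020,.06);print('pot',fitc(P,.032),len(P))
print(readout.sense()['t'],readout.sense()['tool_pos'])
E
```

```text
cap [ 0.43156847 -0.23867587] 440
[ 0.43163631 -0.23856949]
[ 0.43179265 -0.23860436]
[ 0.43150147 -0.23872239]
knob top 0.1195279827971329
shell top 0.10120011170935994
pot [ 0.42884906 -0.23918579] 514
27.35 [ 0.43406874 -0.23936544  0.17964776]
```

View pics/s23c.png

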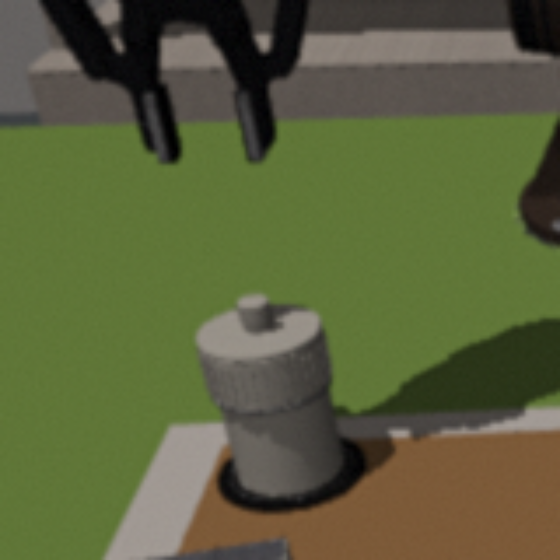

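View pics/s23.png

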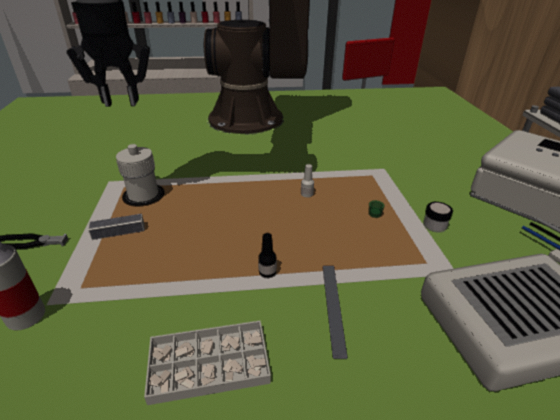

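```bash
python3 -c "
from h import *
print(order.finish_job())"
```

```text
the job is handed in; nothing more can be done
None
```

The soaking pot is together on the drip mat and the job is handed in, at about 27 s of the 112 s allowed. I worked in the order asked: pot, strainer, bit rack, cap, letting go of each before fetching the next. The hand-in reports no verdict, so the checks below are my own measurements.

- **Stack height:** the cap's knob top measured 119.5 mm, against 120 mm for a fully seated stack. Before the cap went on, the strainer neck measured 79.5 mm (expected 80) and the rack grip about 93 mm (expected 93).
- **Alignment:** in the scene camera the cap was at (0.432, -0.239), the strainer at about (0.432, -0.239) and the pot at (0.429, -0.239). The mat measured (0.430, -0.24), so all axes agree within about 3 mm.
- **Upright and free:** the cap looked upright, with fits at three heights agreeing within 0.3 mm. The gripper was open and about 80 mm clear of the stack.
- **Bystanders:** the bottles, cream jar, glass dish and buffer block look unmoved in the last picture; I did not re-measure them.

**Disagreements**
- The two cameras differed by about 4 mm in x.
- The fingertips sat about 22 to 28 mm behind the reported tool point, more than the description suggests. I found this before grasping the strainer and set the later grasp heights from the images. The pot had already been gripped higher than planned, but it held.

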